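Fetch the rear sample jar and present its label to the reader

ROBOT

A 6-joint arm with a two-finger parallel gripper is mounted at the origin on a cart in front of the work surface, level with it; the furniture and walls round the work are solid. World frame = base frame: x ahead of the robot, y to its left, z up, the work surface at z = 0. Lengths are in mm, angles in rad, forces in N, time in s.
With the tool pointing down it reaches from about 350 to 875 mm from the base axis. Payload 4.2 kg.
Tool frame: the origin (TCP) lies between the finger pads; the fingertips stand 25 mm ahead of it and the grasp point (between the pads) lies 6 mm ahead of it; z points along the fingers, y is the line along which they close (so a half turn about z gives the same grasp; the last joint's range is limited). The gripper opens to 85 mm and grips with 20 to 120 N. Pads are 22 mm wide; open, the fingers measure 114 mm over their backs; the gripper's body (76 mm by 85 mm) begins 54 mm behind the grasp point. The pads swing forward as they close: fully open they stand 13 mm farther back than shut.
Start: joints at [-0.914, 0.385, 0.008, 0, -1.194, -0.259], TCP at [242.133, -576.169, 256.312] pointing down, gripper open.
Joint ranges: [-3.14, 3.14], [-1.21, 2.06], [-1.07, 1.41], [-3.16, 2.05], [-2.99, -0.16], [-3.1, 3.1]. Speed limits (rad/s): [2.79, 2.79, 3.14, 3.14, 3.14, 3.14].

INTERFACE

Orientations are given as a unit quaternion [x, y, z, w].
In Python, from bench import arm gives the robot as it stands.
- The arm moves only by the shell command python3 -m pendant 'ROWS'. ROWS is JSON, a list of rows, each a list of 7 numbers: the shift along the tool's x, y, z in m, then the turn, a rotation vector about the tool's x, y, z in degrees, then the finger opening in m, from 0 to 0.0854. In form: [[x, y, z, wx, wy, wz, fingers], ...]. A call has 1 to 12 rows; each row shifts and turns the commanded pose from where the row before left it, along the tool's axes as they then stand; what a row does not reach is not made up. A row lasts 1/10 s, in which the tool goes at most 50 mm and 8.59 degrees, less where a joint would pass 70% of its speed; a pose out of reach is approached as far as the arm can. A call is refused whole if a number of a shift passes 0.05 or a number of a turn 8.59, either way. A call with a gripper value outside its range is refused whole. The fingers move at their own pace and stop on an object; the grip force is fixed at half the most. Time passes only in rows, so rows that do not move let the fingers close. It gives the time, the measured TCP pose, the force, the opening and the grip force at its end, in the units of the state.
- arm.read_state(): the state, without advancing time (a new reading comes with each control period).
- arm.get_image(name): name is "scene" or "top"; returns a dict with "image" (400x640x3 uint8, red, green, blue), "fx", "fy", "cx", "cy" (pixels), "k1" (the pictures are not rectified: a ray, as slopes to the right and down, at radius r is drawn at 1 + k1 r^2 times it, then the intrinsics apply), "xyz" and "rotation" of the camera in the world. Camera axes: x right, y down, z forward; pixel columns grow to the right and rows downward; lengths in mm; the calibration is good to about 2 mm. A picture is of the moment at which its call begins. There is no depth.
- arm.job_done(): hands the job in; it is judged then, once.
The state is a dict: "clock": time; "joints": joint angles; "joint_vel": joint speeds; "joint_efforts": joint torques, N m; "position": TCP position; "ee_rot": TCP orientation; "contact_force": force on the tool from outside, world axes, zero at the start; "wrist_torque": the same for the moment, N m; "gripper_width": finger opening in mm; "grasp_force": force on a finger pad.
Only numpy, scipy, OpenCV 4.12 (cv2) and the standard library are available. Lean on these libraries where they do the work, as an engineer would, in place of code of your own. Each camera call takes 0.05 s, during which the arm holds its last target. There are 200 camera calls.

TASK

The sample jar to be checked is the rear one of the two amber jars in the rack's left lane (left as seen from its open front). Lift the front jar out and stand it aside on the open bench, then lift the rear jar out between the tall panels and stand it on the open bench as well, so that you can let go and take it afresh across its label; then stand it on the reader's base with the label facing the window, pushed home against both white cheeks, and put the front jar back in the same lane, in the rear place close to the back lip. The jars are glass: keep them upright, set them down rather than dropping them, and leave the third jar, the flask, the beaker and the small dish where they are.

Things in the scene. Friction and masses are not known exactly. Their poses are not given: they have to be found in the camera images.
- rack: Fixed two-lane jar rack of sheet aluminium, 145 long (x), 152 wide (y), turned up to 0.3 rad; rack and reader may change sides. Origin: on the bench under its centre; +x to its back, -x to its open front, +y to its left lane. Lanes at y +37 and -37 mm, 70 mm wide. Walls 37 mm high in front (x -68 to +3), 100 mm at the rear (x +3 to +75). Floor 3 mm thick; back lip 24 mm high, front face at x +69.
- rack_rear_place (a point): Point on the left lane's floor (3 mm above the bench) where the rear jar's axis stands: rack x +34, y +37 mm; a jar there clears the back lip by 4 mm. Axes as the rack's. A jar between the tall panels can be gripped only with one finger in front and one behind (over the lip); the front jar, while the rear one is there, only from its two sides over the low walls.
- jar_front: Round amber glass jar with white cap, 105 mm tall, 0.18 to 0.34 kg; starts in the front of the left lane, 65 mm in front of the rear place. Body 62 mm diameter up to 66 mm high; cap 56 mm diameter from 76 to 104 mm high, where it is gripped from above. The cap does not turn. Origin: centre of its underside, z up. Its own label points anywhere and does not matter.
- jar_rear: The jar to be checked, same shape, size and mass range as jar_front; starts in the rear place of the left lane, behind it. Origin: centre of its underside, z up; +x points through the middle of its paper label with black bars (spans 72 degrees, 16 to 58 mm high). At the start the label faces the rack's open front within 0.55 rad.
- jar_rear_label (a point): Middle of the label on the wall of jar_rear, 31 mm from its axis along its +x, 37 mm above its underside.
- jar_other: A third such jar, in the rear place of the right lane (rack frame x +34, y -37 mm). To be left alone.
- reader: Fixed label reader, turned up to 0.35 rad. Origin: on the bench under its base plate (x -85 to +75, 120 wide, 6 mm thick); -x is its open front, +x points to the grey head, 74 wide, 115 mm high, whose dark window faces -x at x = +5 mm. Before it two white cheeks, 50 mm high, form a V open to -x. The head stands 4 mm from a seated jar: no finger fits between; hold the jar by its sides (y).
- reader_seat (a point): Point on top of the base plate (6 mm above the bench) where the axis of a jar stands when, pushed along +x, it touches both cheeks: reader x -30, y 0. Axes as the reader's. The bench between rack and reader is free up to 0.65 m from the robot.
- flask_1: Small round flask with a stopper, 55 mm wide, 71 mm high, behind the open middle of the bench. Origin under its centre. To be left alone.
- stir_beaker: Beaker, 82 mm wide, 97 mm high, far to the left. Origin under its centre. To be left alone.
- small_dish: Small grey dish, 49 mm wide, 21 mm high, to the right of the work. Origin under its centre. To be left alone.
Things that resemble listed ones, but are neither listed nor needed, are in the scene too. Leave any blue, green or pink look-alike of the jar_front alone.

How it is judged (in metres and radians):
On the way, in this order (a step that is already met when the one before it is completed fails the run):
1. the front jar stands upright on the bench itself, let go, clear of the rack (angle between jar_front's own z axis and vertical below 0.15 rad and contact force between the fingers and jar_front below 0.2 N and linear speed of jar_front below 0.03 m/s and height (world z) of jar_front below 0.004 m and horizontal distance between jar_front and rack above 0.1 m), for 0.2 s.
2. the rear jar stands upright on the bench itself, let go, clear of the rack (angle between jar_rear's own z axis and vertical below 0.15 rad and contact force between the fingers and jar_rear below 0.2 N and linear speed of jar_rear below 0.03 m/s and height (world z) of jar_rear below 0.004 m and horizontal distance between jar_rear and rack above 0.1 m), for 0.2 s.
At the end, for the whole second after the job is handed in: jar_rear upright on the reader base, axis within 5 mm of the seat, label middle within 11 mm of the window centre line and facing it; jar_front upright in the left lane, axis at most 12 mm in front of the rear place and 8 mm off the lane centre line; both at rest and let go (angle between each of jar_rear, jar_front's own z axis and vertical below 0.15 rad and contact force between the fingers and jar_rear below 0.2 N and linear speed of each of jar_rear, jar_front below 0.03 m/s and horizontal distance between jar_rear and reader_seat below 0.005 m and height (world z) of jar_rear below 0.01 m and y of jar_rear_label in the frame of reader between -0.011 and 0.011 m and x of jar_rear_label in the frame of reader above -0.01 m and contact force between the fingers and jar_front below 0.2 N and x of jar_front in the frame of rack_rear_place between -0.012 and 0.01 m and height (world z) of jar_front below 0.007 m and y of jar_front in the frame of rack_rear_place between -0.008 and 0.008 m); the robot touches nothing.
It fails at once if a jar is tipped by more than 40 degrees (angle between any of jar_front, jar_rear's own z axis and vertical above 0.7 rad).
It fails at once if a jar is dropped or thrown (it moves faster than 0.5 m/s, a fall of about 13 mm, with no finger on it) ((contact force between the fingers and jar_front below 0.05 N and linear speed of jar_front above 0.5 m/s) or (contact force between the fingers and jar_rear below 0.05 N and linear speed of jar_rear above 0.5 m/s)).
It fails at once if the third jar is moved by more than 15 mm, or the flask, beaker or small dish by more than 30 mm (distance of jar_other from where it was at the start of the episode above 0.015 m or distance of any of flask_1, stir_beaker, small_dish from where it was at the start of the episode above 0.03 m).
It also fails if it takes over 72 s, if anything falls off the work surface, if the arm or the gripper's body presses on something with over 40 N, if the wrist force passes 120 N, or if a joint passes its speed limit or range.

## Working session

There is one attempt and no reset: what is moved stays moved. The work goes in short steps, Python scripts to look and compute and a shell command to move; the robot and the scene stay as the last step left them, time stands still between calls to the robot, and variables do not carry over. Pictures are saved under pics/ and viewed, at most 13 in all, crops included, and the job is handed in when it is done.

```bash
mkdir -p pics; cat > h.py <<'E'
import numpy as np,cv2,json
from bench import arm
from scipy.spatial.transform import Rotation as R
def snap(n,f):
    d=arm.get_image(n); cv2.imwrite('pics/'+f,cv2.cvtColor(d['image'],cv2.COLOR_RGB2BGR))
    return d
def cal(d):
    r=np.array(d['rotation'],float)
    M=r if r.shape==(3,3) else R.from_quat(r).as_matrix()
    return M,np.array(d['xyz'],float)
def ray(d,u,v):
    p=np.array([(u-d['cx'])/d['fx'],(v-d['cy'])/d['fy']]);q=p.copy()
    for _ in range(30): q=p/(1+d['k1']*(q@q))
    M,c=cal(d);return c,M@np.array([*q,1])
def onz(d,u,v,z):
    c,w=ray(d,u,v);return c+w*(z-c[2])/w[2]
def proj(d,P):
    M,c=cal(d);x=M.T@(np.array(P,float)-c);s=x[:2]/x[2];s=s*(1+d['k1']*(s@s))
    return np.array([s[0]*d['fx']+d['cx'],s[1]*d['fy']+d['cy']])
E
python3 - <<'E'
from h import *
import pickle
for n in('scene','top'):
    d=snap(n,n+'1.png');pickle.dump(d,open(n+'1.pkl','wb'));print({k:v for k,v in d.items() if k!='image'})
print(arm.read_state())
E
```

```text
{'fx': 395.61207843003297, 'fy': 395.61207843003297, 'cx': 327.4385455358781, 'cy': 200.51670745924196, 'k1': -0.07670681126874365, 'xyz': array([-295.40308808, -599.26475172, 1178.95182972]), 'rotation': array([ 0.82649698, -0.42430519,  0.17119973, -0.32796113])}
{'fx': 367.5969210488757, 'fy': 367.5969210488757, 'cx': 320.5193534572578, 'cy': 201.29194900225806, 'k1': -0.07095942441632366, 'xyz': array([ 462.90331587,    9.2285307 , 1182.48269962]), 'rotation': array([ 0.70681452, -0.7054867 ,  0.02669707, -0.04459844])}
{'clock': 0.1, 'joints': array([-9.14410695e-01,  3.85507371e-01,  6.76206267e-03, -4.00483746e-04,
       -1.19397534e+00, -2.58605226e-01]), 'joint_vel': array([-0.0013878 , -0.0038322 ,  0.00327784,  0.00238366,  0.00107242,
       -0.00073545]), 'joint_efforts': array([-6.66909727e-04, -3.93318272e+01,  1.88929868e+01,  4.19800535e+00,
       -2.59085609e-03, -1.14965795e-05]), 'position': array([ 241.94603509, -575.77140533,  255.31913418]), 'ee_rot': array([-1.97509033e-01,  9.80300577e-01,  9.45425325e-04, -2.58008124e-04]), 'contact_force': array([-0.12450523,  0.16477481,  0.13571893]), 'wrist_torque': array([-0.03011749, -0.02556942, -0.00749518]), 'grasp_force': 0.0, 'gripper_width': 85.51797636107474}
```

View pics/scene1.png

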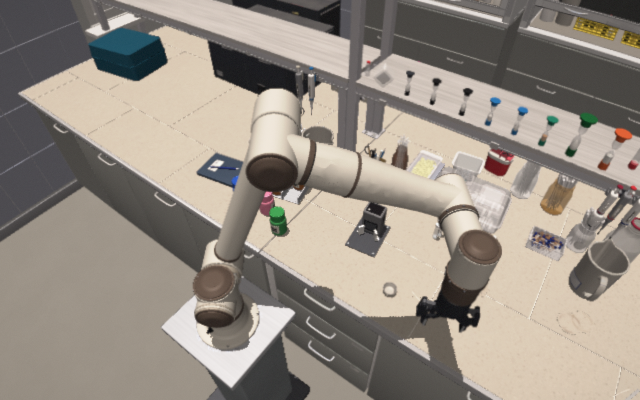

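View pics/top1.png

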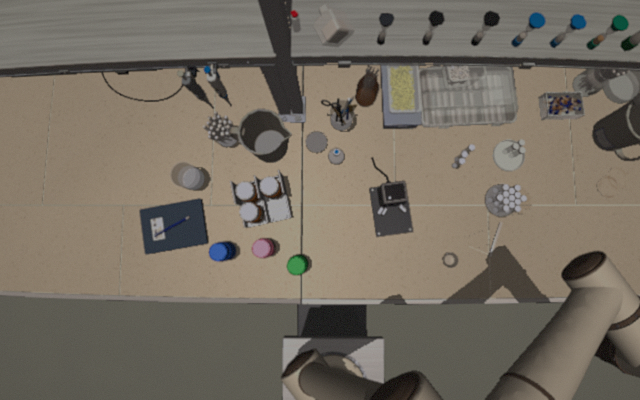

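The top view shows the rack around (262,200), with white caps at (252,212), (246,190) and (270,187). The reader is at (392,208), the flask at (337,156), the dish at (450,260), and the blue, pink and green decoys are in front of the rack. The front jar is (252,212) and the rear jar is (246,190), both in the left lane. (270,187) is the third jar. I'll confirm this in an enlarged crop.

```bash
python3 - <<'E'
import cv2
a=cv2.imread('pics/top1.png')
c=cv2.resize(a[165:265,210:310],None,fx=6,fy=6,interpolation=cv2.INTER_CUBIC)
cv2.imwrite('pics/c1.png',c)
c=cv2.resize(a[170:250,350:430],None,fx=7,fy=7,interpolation=cv2.INTER_CUBIC)
cv2.imwrite('pics/c2.png',c)
E
```

```text
(no output)
```

View pics/c1.png

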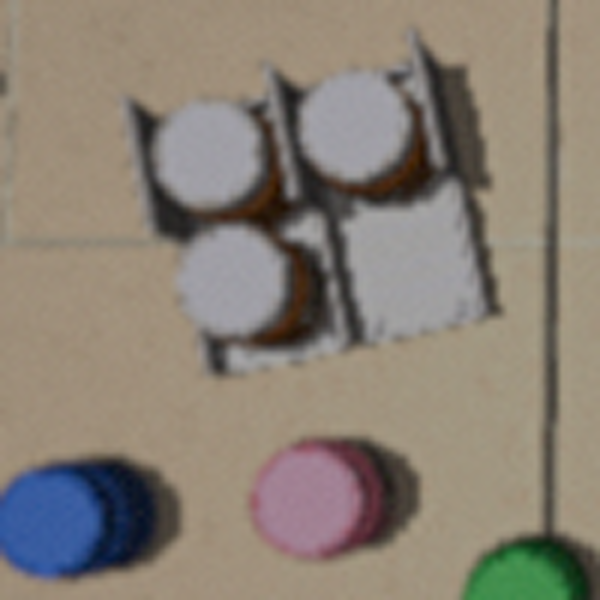

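View pics/c2.png

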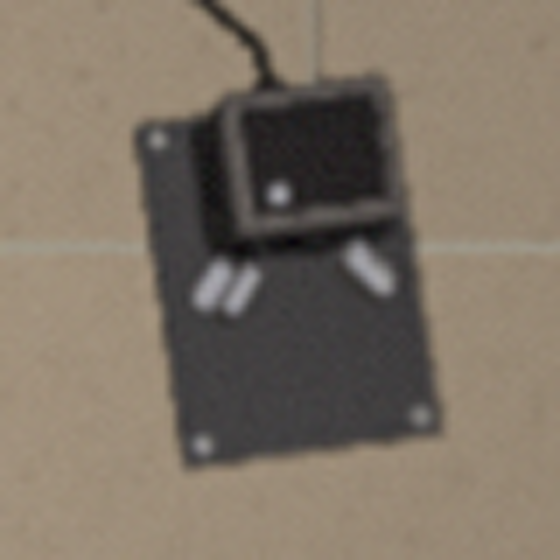

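The crop confirms it. The white caps (210,154) rear and (235,282) front share the lane on the left of the open front. (355,127) is the third jar, and the blue and pink ones are decoys. In the reader crop the base corners are (138,122), (186,468) and (442,432), with the cheeks near (225,285) and (370,268).

```bash
cat > pose.py <<'E'
from h import *
import pickle
from scipy.optimize import least_squares
d=pickle.load(open('top1.pkl','rb'))
def f1(x,y): return 210+(x+.5)/6-.5,165+(y+.5)/6-.5
def f2(x,y): return 350+(x+.5)/7-.5,170+(y+.5)/7-.5
def fit(pts):
    A=np.array([onz(d,*p,L[2])[:2] for p,L in pts]);B=np.array([L[:2] for p,L in pts],float)
    def res(q):
        c,s=np.cos(q[2]),np.sin(q[2]);return (B@np.array([[c,s],[-s,c]])+q[:2]-A).ravel()
    r=least_squares(res,[*A.mean(0),0],loss='soft_l1',f_scale=2);return r.x,r.fun.reshape(-1,2)
def T(q,p):
    c,s=np.cos(q[2]),np.sin(q[2]);return np.array([q[0]+c*p[0]-s*p[1],q[1]+s*p[0]+c*p[1]])
if __name__=='__main__':
    np.set_printoptions(suppress=True,precision=1)
    caps=[(210,154),(235,282),(355,127)]
    print([onz(d,*f1(*c),107.) for c in caps])
    rk=[(f1(210,154),(34,37,107)),(f1(235,282),(-31,37,107)),(f1(355,127),(34,-37,107)),
        (f1(128,97),(75,75,100)),(f1(268,65),(75,0,100)),(f1(412,30),(75,-75,100)),(f1(493,315),(-70,-75,3))]
    q,r=fit(rk);print('rack',q,q[2].round(3),r)
    rd=[(f2(138,122),(75,60,6)),(f2(186,468),(-85,60,6)),(f2(442,432),(-85,-60,6)),(f2(240,240),(5,37,115)),(f2(404,213),(5,-37,115))]
    q2,r=fit(rd);print('reader',q2,q2[2].round(3),r)
    print('seat',T(q2,(-30,0)),'rear',T(q,(34,37)))
    print('flask',onz(d,337,156,70),'dish',onz(d,450,260,20),'pink',onz(d,262,247,105),'green',onz(d,297,265,105))
E
python3 pose.py
```

```text
[array([604.6, 262.8, 107. ]), array([541.1, 248.8, 107. ]), array([618.1, 190.6, 107. ])]
rack [578.7 219.4   0.2] 0.225 [[-1.1  0.3]
 [-0.9 -0.3]
 [ 2.   0.3]
 [ 0.6  2.5]
 [ 1.3 -0.1]
 [ 0.5 -0.9]
 [-3.9 -1.2]]
reader [ 562.9 -185.1    0.1] 0.135 [[ 0.7  2.4]
 [ 0.9  1.1]
 [ 0.7 -1. ]
 [-0.7  0.3]
 [-2.1 -4.5]]
seat [ 533.2 -189.1] rear [603.5 263.1]
flask [715.8 -12.7  70. ] dish [ 395.8 -367.7   20. ] pink [437.2 207.8 105. ] green [385.7 104.5 105. ]
```

```bash
cat > go.py <<'E'
import sys
from h import *
# go.py x y z A : turn (deg about tool z) first, then shift in the turned tool axes (mm)
s=arm.read_state();M=R.from_quat(s['ee_rot']).as_matrix();p=np.array(s['position'])
A=np.arctan2(M[1,1],M[0,1])%(2*np.pi)
print('t',round(s['clock'],1),'pos',p.round(1),'A',round(A,3),'tilt',M[:2,2].round(3),'w',round(s['gripper_width'],1),'gf',round(s['grasp_force'],1),'F',np.round(s['contact_force'],1),'q6',round(s['joints'][5],2))
if len(sys.argv)>1:
    x,y,z,B=map(float,sys.argv[1:]);w=-(B-A)
    print('wz deg',round(np.degrees(w),2))
    N=R.from_rotvec([0,0,-w]).as_matrix()@M
    print('shift mm',(N.T@(np.array([x,y,z])-p)).round(1))
E
python3 go.py 541.1 248.8 240 1.791
```

```text
t 0.1 pos [ 241.9 -575.8  255.3] A 1.968 tilt [-0.001  0.002] w 85.5 gf 0.0 F [-0.1  0.2  0.1] q6 -0.26
wz deg 10.17
shift mm [-472.   739.3   16.7]
```

```bash
python3 -m pendant '[[-0.01,0.015,0,0,0,5.08,0.0854],[-0.02,0.03,0,0,0,5.08,0.0854],[-0.0236,0.037,0,0,0,0,0.0854],[-0.0236,0.037,0,0,0,0,0.0854],[-0.0236,0.037,0,0,0,0,0.0854],[-0.0236,0.037,0,0,0,0,0.0854],[-0.0236,0.037,0,0,0,0,0.0854],[-0.0236,0.037,0,0,0,0,0.0854],[-0.0236,0.037,0,0,0,0,0.0854],[-0.0236,0.037,0,0,0,0,0.0854],[-0.0236,0.037,0,0,0,0,0.0854],[-0.0236,0.037,0,0,0,0,0.0854]]' && python3 -m pendant '[[-0.0236,0.037,0,0,0,0,0.0854],[-0.0236,0.037,0,0,0,0,0.0854],[-0.0236,0.037,0,0,0,0,0.0854],[-0.0236,0.037,0,0,0,0,0.0854],[-0.0236,0.037,0,0,0,0,0.0854],[-0.0236,0.037,0,0,0,0,0.0854],[-0.02,0.03,0,0,0,0,0.0854],[-0.01,0.02,0,0,0,0,0.0854],[0,0,0,0,0,0,0.0854]]'; python3 go.py 541.1 248.8 150 1.791
```

```text
clock: 1.3
position: [404.8, -109.4, 256.3]
ee_rot: [-0.11, 0.994, 0.0, 0.0]
contact_force: [2.0, -0.3, 0.2]
gripper_width: 85.3
grasp_force: 0.0
clock: 2.2
position: [513.0, 193.8, 255.4]
ee_rot: [-0.111, 0.994, -0.0, -0.001]
contact_force: [-1.1, -0.6, -0.6]
gripper_width: 85.4
grasp_force: 0.0
t 2.2 pos [513.  193.8 255.4] A 1.794 tilt [-0.001 -0.001] w 85.4 gf 0.0 F [-1.1 -0.6 -0.6] q6 -2.0
wz deg 0.15
shift mm [-39.5  47.5 105.3]
```

```bash
python3 -m pendant '[[-0.0195,0.0235,0,0,0,0.15,0.0854],[-0.02,0.024,0,0,0,0,0.0854],[0,0,0.02,0,0,0,0.0854],[0,0,0.03,0,0,0,0.0854],[0,0,0.025,0,0,0,0.0854],[0,0,0,0,0,0,0.0854]]'; python3 go.py 541.1 248.8 101 1.791
```

```text
clock: 2.8
position: [538.6, 244.2, 177.5]
ee_rot: [-0.108, 0.994, -0.002, -0.004]
contact_force: [0.1, -0.2, -0.2]
gripper_width: 85.7
grasp_force: 0.0
t 2.8 pos [538.6 244.2 177.5] A 1.787 tilt [-0.008 -0.005] w 85.7 gf 0.0 F [ 0.1 -0.2 -0.2] q6 -2.05
wz deg -0.24
shift mm [-4.2  4.2 76.5]
```

```bash
python3 - <<'E'
from h import *
d=snap('top','t2.png');a=cv2.imread('pics/t2.png')
cv2.imwrite('pics/c3.png',cv2.resize(a[165:265,210:310],None,fx=6,fy=6,interpolation=cv2.INTER_CUBIC))
E
```

```text
(no output)
```

View pics/c3.png

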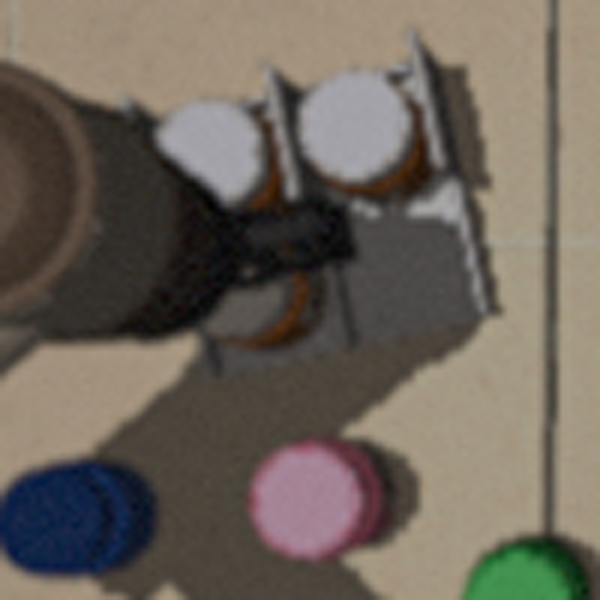

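The gripper's right finger is at (290,235), just over the right side of the front cap and shifted by parallax. It matches the aim, so I'm going down.

```bash
python3 -m pendant '[[-0.004,0.004,0,0,0,0,0.0854],[0,0,0.02,0,0,0,0.0854],[0,0,0.02,0,0,0,0.0854],[0,0,0,0,0,0,0.0854]]'; python3 go.py 541.1 248.8 101 1.791
```

```text
clock: 3.25
position: [543.6, 251.1, 140.6]
ee_rot: [-0.108, 0.994, -0.0, -0.001]
contact_force: [-1.2, -0.3, -0.4]
gripper_width: 85.5
grasp_force: 0.0
t 3.2 pos [543.6 251.1 140.6] A 1.788 tilt [-0.002 -0.001] w 85.5 gf 0.0 F [-1.2 -0.3 -0.4] q6 -2.06
wz deg -0.17
shift mm [ 2.8 -1.7 39.6]
```

```bash
python3 -m pendant '[[0.002,-0.001,0.02,0,0,0,0.0854],[0,0,0.017,0,0,0,0.0854],[0,0,0,0,0,0,0.0854],[0,0,0,0,0,0,0.05],[0,0,0,0,0,0,0.05],[0,0,0,0,0,0,0.05],[0,0,0,0,0,0,0.05],[0,0,0,0,0,0,0.05]]'; python3 go.py 580 60 240 1.791
```

```text
clock: 4.05
position: [543.9, 251.2, 106.7]
ee_rot: [-0.109, 0.994, 0.001, 0.002]
contact_force: [-0.4, 1.2, 6.9]
gripper_width: 54.2
grasp_force: 63.8
t 4.0 pos [543.9 251.2 106.7] A 1.79 tilt [0.005 0.003] w 54.2 gf 63.8 F [-0.4  1.2  6.9] q6 -2.06
wz deg -0.08
shift mm [   5.9 -194.3 -133.6]
```

```bash
python3 -m pendant '[[0,0,-0.01,0,0,0,0.05],[0,0,-0.03,0,0,0,0.05],[0,0,-0.04,0,0,0,0.05],[0,0,-0.04,0,0,0,0.05],[0,-0.01,-0.013,0,0,0,0.05],[0.001,-0.03,0,0,0,0,0.05],[0.001,-0.04,0,0,0,0,0.05],[0.001,-0.04,0,0,0,0,0.05],[0.001,-0.04,0,0,0,0,0.05],[0.001,-0.025,0,0,0,0,0.05],[0.001,-0.009,0,0,0,0,0.05],[0,0,0,0,0,0,0.05]]'; python3 go.py 580 60 105 1.791
```

```text
clock: 5.25
position: [577.7, 57.9, 236.4]
ee_rot: [-0.107, 0.994, 0.0, -0.001]
contact_force: [0.2, 0.5, -2.4]
gripper_width: 54.8
grasp_force: 64.1
t 5.2 pos [577.7  57.9 236.4] A 1.786 tilt [-0.002 -0.   ] w 54.8 gf 64.1 F [ 0.2  0.5 -2.4] q6 -1.73
wz deg -0.29
shift mm [ -3.    1.5 131.4]
```

```bash
python3 -m pendant '[[0,0,0.03,0,0,0,0.05],[0,0,0.04,0,0,0,0.05],[0,0,0.03,0,0,0,0.05],[0,0,0.015,0,0,0,0.05],[0,0,0.005,0,0,0,0.05],[0,0,0,0,0,0,0.05]]'; python3 go.py 580 60 103.7 1.791
```

```text
clock: 5.85
position: [578.1, 60.2, 116.7]
ee_rot: [-0.109, 0.994, -0.0, -0.001]
contact_force: [-0.9, 0.3, -1.9]
gripper_width: 54.5
grasp_force: 64.0
t 5.8 pos [578.1  60.2 116.7] A 1.79 tilt [-0.001 -0.001] w 54.5 gf 64.0 F [-0.9  0.3 -1.9] q6 -1.73
wz deg -0.06
shift mm [-1.8 -0.6 13. ]
```

```bash
python3 -m pendant '[[0,0,0.005,0,0,0,0.05],[0,0,0.004,0,0,0,0.05],[0,0,0.002,0,0,0,0.05],[0,0,0.001,0,0,0,0.05],[0,0,0,0,0,0,0.05]]'; python3 go.py 580 60 103.7 1.791
```

```text
clock: 6.35
position: [578.4, 59.3, 105.4]
ee_rot: [-0.109, 0.994, 0.0, 0.0]
contact_force: [0.1, 0.3, -2.4]
gripper_width: 54.5
grasp_force: 64.0
t 6.3 pos [578.4  59.3 105.4] A 1.789 tilt [0. 0.] w 54.5 gf 64.0 F [ 0.1  0.3 -2.4] q6 -1.73
wz deg -0.14
shift mm [-1.7  0.3  1.7]
```

```bash
python3 -m pendant '[[0,0,0.001,0,0,0,0.05],[0,0,0.001,0,0,0,0.05],[0,0,0,0,0,0,0.05]]'; python3 go.py 580 60 103.7 1.791
```

```text
clock: 6.65
position: [578.6, 59.4, 103.8]
ee_rot: [-0.109, 0.994, -0.0, 0.0]
contact_force: [-0.8, 0.2, 0.5]
gripper_width: 54.3
grasp_force: 64.4
t 6.7 pos [578.6  59.4 103.8] A 1.789 tilt [0.001 0.   ] w 54.3 gf 64.4 F [-0.8  0.2  0.5] q6 -1.73
wz deg -0.12
shift mm [-1.5  0.2  0.1]
```

```bash
python3 -m pendant '[[0,0,0,0,0,0,0.0854],[0,0,0,0,0,0,0.0854],[0,0,0,0,0,0,0.0854],[0,0,0,0,0,0,0.0854],[0,0,-0.01,0,0,0,0.0854],[0,0,-0.03,0,0,0,0.0854],[0,0,-0.04,0,0,0,0.0854],[0,0,-0.04,0,0,-4,0.0854],[0,0,-0.015,0,0,-8.5,0.0854],[0,0,0,0,0,-8.5,0.0854],[0,0,0,0,0,-8.5,0.0854],[0,0,0,0,0,-8.5,0.0854]]' && python3 -m pendant '[[0,0,0,0,0,-8.5,0.0854],[0,0,0,0,0,-8.5,0.0854],[0,0,0,0,0,-8.5,0.0854],[0,0,0,0,0,-8.5,0.0854],[0,0,0,0,0,-8.5,0.0854],[0,0,0,0,0,-8.5,0.0854],[0,0,0,0,0,0,0.0854]]'; python3 go.py 604.6 262.8 200 3.363
```

```text
clock: 7.85
position: [578.4, 59.4, 239.5]
ee_rot: [-0.429, 0.903, -0.0, 0.001]
contact_force: [-0.1, 0.5, 0.9]
gripper_width: 85.1
grasp_force: 0.0
clock: 8.55
position: [578.5, 59.4, 239.1]
ee_rot: [0.774, -0.633, 0.0, -0.0]
contact_force: [0.1, -0.8, 0.4]
gripper_width: 85.4
grasp_force: 0.0
t 8.6 pos [578.5  59.4 239.1] A 3.342 tilt [0.001 0.   ] w 85.4 gf 0.0 F [ 0.1 -0.8  0.4] q6 -0.18
wz deg -1.21
shift mm [-192.7  -70.1   39.2]
```

```bash
python3 -m pendant '[[-0.02,-0.008,0,0,0,-1.2,0.0854],[-0.04,-0.015,0,0,0,0,0.0854],[-0.045,-0.016,0,0,0,0,0.0854],[-0.043,-0.015,0,0,0,0,0.0854],[-0.03,-0.011,0,0,0,0,0.0854],[-0.015,-0.005,0.01,0,0,0,0.0854],[0,0,0.03,0,0,0,0.0854],[0,0,0.03,0,0,0,0.0854],[0,0,0.015,0,0,0,0.0854],[0,0,0,0,0,0,0.0854],[0,0,0,0,0,0,0.0854]]'; python3 go.py 604.6 262.8 105 3.363
python3 - <<'E'
from h import *
snap('top','t3.png');snap('scene','s3.png');a=cv2.imread('pics/t3.png');b=cv2.imread('pics/s3.png')
cv2.imwrite('pics/c4.png',np.hstack([cv2.resize(a[140:260,220:360],(560,480)),]))
E
```

```text
clock: 9.65
position: [605.1, 262.6, 153.7]
ee_rot: [0.78, -0.625, 0.0, 0.0]
contact_force: [-0.4, -0.7, 0.8]
gripper_width: 85.5
grasp_force: 0.0
t 9.7 pos [605.1 262.6 153.7] A 3.361 tilt [ 0. -0.] w 85.5 gf 0.0 F [-0.4 -0.7  0.8] q6 -0.43
wz deg -0.09
shift mm [-0.4  0.5 48.7]
```

View pics/c4.png

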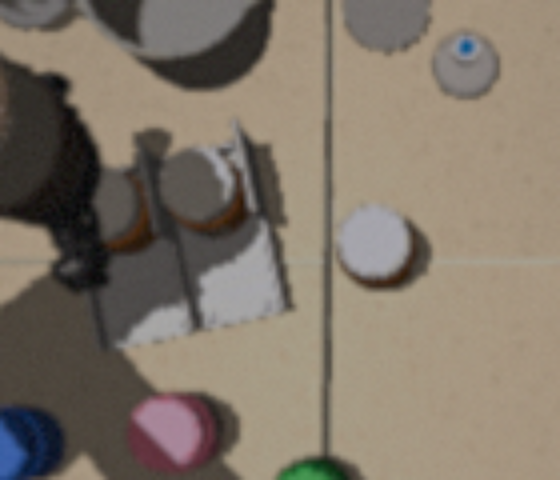

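The front jar stands upright on the open bench, cap at crop (377,242) = pixel (314,200). The rack is otherwise undisturbed, and the gripper is over the rear jar.

```bash
python3 -c "
from pose import *
print(onz(d,220+377.5/4-.5,140+242.5/4-.5,104))"
python3 -m pendant '[[0,0,0.02,0,0,0,0.0854],[0,0,0.018,0,0,0,0.0854],[0,0,0.008,0,0,0,0.0854],[0,0,0,0,0,0,0.0854],[0,0,0,0,0,0,0.05],[0,0,0,0,0,0,0.05],[0,0,0,0,0,0,0.05],[0,0,0,0,0,0,0.05],[0,0,0,0,0,0,0.05]]'; python3 go.py 604.6 262.8 240 3.363
```

```text
[575.51156769  56.37820473 104.        ]
clock: 10.65
position: [605.4, 263.4, 109.1]
ee_rot: [0.781, -0.624, 0.001, -0.001]
contact_force: [-2.3, 0.4, 5.4]
gripper_width: 54.0
grasp_force: 64.3
t 10.7 pos [605.4 263.4 109.1] A 3.363 tilt [0.002 0.001] w 54.0 gf 64.3 F [-2.3  0.4  5.4] q6 -0.43
wz deg 0.03
shift mm [   0.3    0.6 -130.9]
```

```bash
python3 -m pendant '[[0,0,-0.01,0,0,0,0.05],[0,0,-0.03,0,0,0,0.05],[0,0,-0.04,0,0,0,0.05],[0,0,-0.035,0,0,0,0.05],[0,0,-0.016,0,0,0,0.05],[0,0,0,0,0,0,0.05],[0.013,0.01,0,0,0,0,0.05],[0.026,0.02,0,0,0,0,0.05],[0.032,0.024,0,0,0,0,0.05],[0.035,0.026,0,0,0,0,0.05],[0.035,0.026,0,0,0,0,0.05],[0.035,0.026,0,0,0,0,0.05]]' && python3 -m pendant '[[0.035,0.026,0,0,0,0,0.05],[0.03,0.022,0,0,0,0,0.05],[0.018,0.013,0,0,0,0,0.05],[0.007,0.005,0,0,0,-5,0.05],[0,0,0,0,0,-8.5,0.05],[0,0,0,0,0,-8.5,0.05],[0,0,0,0,0,-8.5,0.05],[0,0,0,0,0,-8.5,0.05],[0,0,0,0,0,-8.5,0.05],[0,0,0,0,0,-8.5,0.05],[0,0,0,0,0,-8.5,0.05],[0,0,0,0,0,0,0.05]]';  python3 go.py 470 -40 120 4.93
```

```text
clock: 11.85
position: [512.3, 60.6, 236.0]
ee_rot: [0.781, -0.625, -0.001, 0.002]
contact_force: [0.8, 0.0, -3.6]
gripper_width: 54.0
grasp_force: 64.4
clock: 13.05
position: [468.7, -40.1, 236.5]
ee_rot: [0.994, -0.112, -0.002, 0.0]
contact_force: [0.6, 0.2, -2.8]
gripper_width: 54.1
grasp_force: 64.2
t 13.1 pos [468.7 -40.1 236.5] A 4.488 tilt [-0.004 -0.   ] w 54.1 gf 64.2 F [ 0.6  0.2 -2.8] q6 1.09
wz deg -25.33
shift mm [  1.7   0.  116.4]
```

```bash
python3 -m pendant '[[0,0,0.03,0,0,0,0.05],[0,0,0.04,0,0,0,0.05],[0,0,0.03,0,0,0,0.05],[0,0,0.015,0,0,0,0.05],[0,0,0.006,0,0,0,0.05],[0,0,0.002,0,0,0,0.05],[0,0,0.002,0,0,0,0.05],[0,0,0,0,0,0,0.05]]';  python3 go.py
```

```text
clock: 13.85
position: [470.5, -39.9, 113.9]
ee_rot: [0.994, -0.112, 0.001, -0.0]
contact_force: [0.5, -0.4, -3.7]
gripper_width: 54.4
grasp_force: 64.3
t 13.8 pos [470.5 -39.9 113.9] A 4.488 tilt [0.001 0.   ] w 54.4 gf 64.3 F [ 0.5 -0.4 -3.7] q6 1.09
```

```bash
python3 -m pendant '[[0,0,0.003,0,0,0,0.05],[0,0,0.002,0,0,0,0.05],[0,0,0.001,0,0,0,0.05],[0,0,0,0,0,0,0.05]]';  python3 go.py;python3 -m pendant '[[0,0,0.001,0,0,0,0.05],[0,0,0,0,0,0,0.05]]';  python3 go.py
```

```text
clock: 14.25
position: [469.9, -40.0, 107.3]
ee_rot: [0.994, -0.112, -0.0, 0.0]
contact_force: [0.1, 0.5, -3.5]
gripper_width: 53.7
grasp_force: 64.3
t 14.2 pos [469.9 -40.  107.3] A 4.489 tilt [-0. -0.] w 53.7 gf 64.3 F [ 0.1  0.5 -3.5] q6 1.09
clock: 14.45
position: [469.9, -40.0, 106.2]
ee_rot: [0.994, -0.112, -0.0, 0.0]
contact_force: [-0.5, 0.7, -3.4]
gripper_width: 54.1
grasp_force: 64.3
t 14.4 pos [469.9 -40.  106.2] A 4.489 tilt [-0. -0.] w 54.1 gf 64.3 F [-0.5  0.7 -3.4] q6 1.09
```

```bash
python3 -m pendant '[[0,0,0.001,0,0,0,0.05],[0,0,0,0,0,0,0.05]]';  python3 go.py;python3 -m pendant '[[0,0,0.001,0,0,0,0.05],[0,0,0,0,0,0,0.05]]';  python3 go.py
```

```text
clock: 14.65
position: [470.3, -40.1, 106.1]
ee_rot: [0.994, -0.111, 0.0, 0.0]
contact_force: [-1.8, -0.6, 4.4]
gripper_width: 53.9
grasp_force: 65.2
t 14.7 pos [470.3 -40.1 106.1] A 4.489 tilt [ 0.001 -0.   ] w 53.9 gf 65.2 F [-1.8 -0.6  4.4] q6 1.09
clock: 14.85
position: [470.5, -40.2, 106.1]
ee_rot: [0.994, -0.111, 0.001, 0.0]
contact_force: [-5.2, -0.6, 11.4]
gripper_width: 54.0
grasp_force: 66.1
t 14.8 pos [470.5 -40.2 106.1] A 4.49 tilt [ 0.001 -0.001] w 54.0 gf 66.1 F [-5.2 -0.6 11.4] q6 1.09
```

```bash
python3 -m pendant '[[0,0,0,0,0,0,0.0854],[0,0,0,0,0,0,0.0854],[0,0,0,0,0,0,0.0854],[0,0,0,0,0,0,0.0854],[0,0,-0.01,0,0,0,0.0854],[0,0,-0.03,0,0,0,0.0854],[0,0,-0.04,0,0,0,0.0854],[0,-0.02,-0.03,0,0,0,0.0854],[0,-0.04,0,0,0,0,0.0854],[0,-0.045,0,0,0,0,0.0854],[0,-0.045,0,0,0,0,0.0854],[0,0,0,0,0,0,0.0854]]';  python3 go.py
python3 - <<'E'
from h import *
import pickle
t=snap('top','t4.png');s=snap('scene','s4.png');pickle.dump((t,s),open('p4.pkl','wb'))
u=proj(s,[470,-40,50]);print(u);x,y=u.astype(int)
b=cv2.imread('pics/s4.png');cv2.imwrite('pics/c5.png',np.hstack([cv2.resize(b[y-35:y+35,x-35:x+35],(490,490),interpolation=cv2.INTER_CUBIC)]));print(x-35,y-35)
print(proj(t,[470,-40,104]))
E
```

```text
clock: 16.05
position: [504.8, 110.3, 215.2]
ee_rot: [0.994, -0.109, 0.001, -0.001]
contact_force: [0.3, -0.5, -0.3]
gripper_width: 85.4
grasp_force: 0.0
t 16.1 pos [504.8 110.3 215.2] A 4.494 tilt [0.003 0.001] w 85.4 gf 0.0 F [ 0.3 -0.5 -0.3] q6 0.82
[323.29868523 224.05476427]
288 189
[346.68817689 236.08850737]
```

View pics/c5.png

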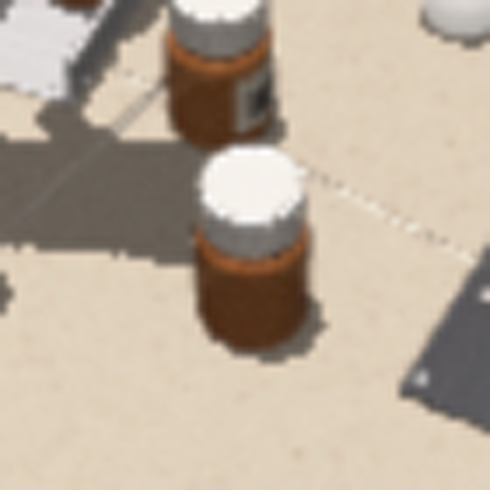

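The centre jar at crop (250,250), the rear jar, shows no label on its visible side. The jar behind it, at (220,70), shows its own label at the right. That is unexpected, so I'll compare earlier and present views in one montage.

```bash
python3 - <<'E'
from h import *
import pickle
s=pickle.load(open('p4.pkl','rb'))[1]
def crop(f,P,h=25):
    x,y=proj(s,P).astype(int);a=cv2.imread('pics/'+f)[y-h:y+h,x-h:x+h]
    a=np.clip(a.astype(float)*1.5+10,0,255).astype(np.uint8)
    print(f,x-h,y-h);return cv2.resize(a,(390,290) if 0 else (300,300),interpolation=cv2.INTER_CUBIC)
r1=np.hstack([crop('scene1.png',[575,255,60]),crop('s3.png',[575,255,60])])
r2=np.hstack([crop('s4.png',[470,-40,45]),crop('s4.png',[577,58,45])])
cv2.imwrite('pics/c6.png',np.vstack([r1,r2]))
E
```

```text
scene1.png 255 149
s3.png 255 149
s4.png 298 199
s4.png 294 172
```

View pics/c6.png

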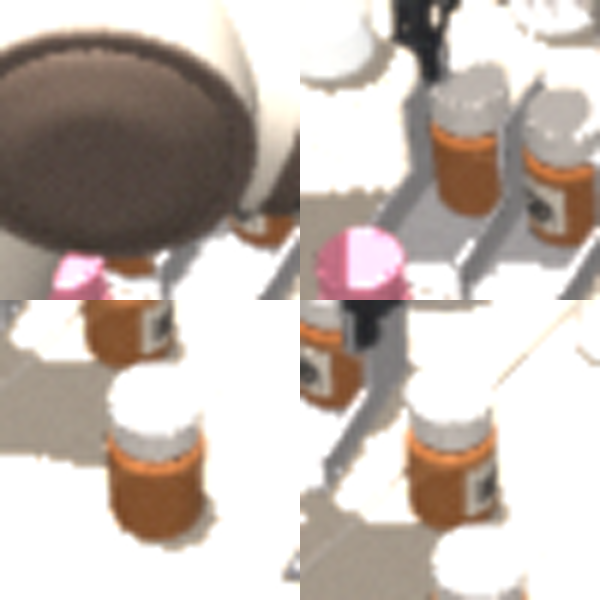

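The rear jar is the right one: it is the only amber jar behind the front one in the lane. In neither the rack view (top right) nor the bench view (lower left) is its label on the camera side, so the label must point away, towards the rack's back. The label visible at the lower right belongs to the front jar. I'll regrip the rear jar, turn it in place by about 2.2 rad, and look again.

```bash
python3 -m pendant '[[0,0.02,0,0,0,0,0.0854],[0,0.04,0,0,0,0,0.0854],[0,0.045,0,0,0,0,0.0854],[0,0.034,0,0,0,0,0.0854],[0,0.015,0,0,0,4,0.0854],[0,0,0,0,0,8.5,0.0854],[0,0,0,0,0,8.5,0.0854],[0,0,0,0,0,8.5,0.0854],[0,0,0,0,0,8.5,0.0854],[0,0,0,0,0,8.5,0.0854],[0,0,0,0,0,8.5,0.0854],[0,0,0,0,0,8.5,0.0854]]' && python3 -m pendant '[[0,0,0,0,0,8.5,0.0854],[0,0,0,0,0,8.5,0.0854],[0,0,0,0,0,8.5,0.0854],[0,0,0,0,0,8.5,0.0854],[0,0,0,0,0,8.5,0.0854],[0,0,0,0,0,8.5,0.0854],[0,0,0,0,0,8.5,0.0854],[0,0,0,0,0,0,0.0854],[0,0,0,0,0,0,0.0854]]';  python3 go.py 470 -40 106 2.2
```

```text
clock: 17.35
position: [468.3, -45.2, 214.6]
ee_rot: [0.784, -0.621, -0.0, 0.0]
contact_force: [0.1, -0.8, 0.0]
gripper_width: 85.1
grasp_force: 0.0
clock: 18.25
position: [468.6, -44.7, 214.5]
ee_rot: [-0.377, 0.926, -0.0, 0.0]
contact_force: [0.6, 0.1, -0.5]
gripper_width: 85.6
grasp_force: 0.0
t 18.2 pos [468.6 -44.7 214.5] A 2.344 tilt [0. 0.] w 85.6 gf 0.0 F [ 0.6  0.1 -0.5] q6 -1.05
wz deg 8.24
shift mm [ -3.8   3.  108.5]
```

```bash
python3 -m pendant '[[-0.004,0.002,0.03,0,0,0,0.0854],[0,0,0.04,0,0,0,0.0854],[0,0,0.025,0,0,0,0.0854],[0,0,0.012,0,0,0,0.0854],[0,0,0,0,0,0,0.0854],[0,0,0,0,0,0,0.05],[0,0,0,0,0,0,0.05],[0,0,0,0,0,0,0.05],[0,0,0,0,0,0,0.05],[0,0,0,0,0,0,0.05]]' && python3 go.py && python3 -m pendant '[[0,0,-0.01,0,0,0,0.05],[0,0,-0.005,0,0,-8.4,0.05],[0,0,0,0,0,-8.4,0.05],[0,0,0,0,0,-8.4,0.05],[0,0,0,0,0,-8.4,0.05],[0,0,0,0,0,-8.4,0.05],[0,0,0,0,0,-8.4,0.05],[0,0,0,0,0,-8.4,0.05],[0,0,0,0,0,-8.4,0.05],[0,0,0,0,0,-8.4,0.05],[0,0,0,0,0,-8.4,0.05]]' && python3 -m pendant '[[0,0,0,0,0,-8.4,0.05],[0,0,0,0,0,-8.4,0.05],[0,0,0,0,0,-8.4,0.05],[0,0,0,0,0,-8.4,0.05],[0,0,0,0,0,-8.4,0.05],[0,0,0,0,0,0,0.05]]';  python3 go.py
```

```text
clock: 19.25
position: [471.6, -39.5, 108.9]
ee_rot: [-0.377, 0.926, -0.0, 0.002]
contact_force: [-0.7, 0.3, 6.0]
gripper_width: 53.6
grasp_force: 63.9
t 19.2 pos [471.6 -39.5 108.9] A 2.343 tilt [0.003 0.   ] w 53.6 gf 63.9 F [-0.7  0.3  6. ] q6 -1.06
clock: 20.35
position: [469.9, -39.8, 122.3]
ee_rot: [0.901, -0.434, -0.001, 0.0]
contact_force: [0.1, 0.8, -3.7]
gripper_width: 53.9
grasp_force: 64.2
clock: 20.95
position: [470.0, -39.8, 122.3]
ee_rot: [0.996, -0.086, -0.0, -0.0]
contact_force: [0.2, 0.3, -3.6]
gripper_width: 54.0
grasp_force: 64.2
t 20.9 pos [470.  -39.8 122.3] A 4.541 tilt [-0.001  0.   ] w 54.0 gf 64.2 F [ 0.2  0.3 -3.6] q6 1.14
```

```bash
python3 - <<'E'
from h import *
import pickle
s=snap('scene','s5.png');pickle.dump(s,open('p5.pkl','wb'))
x,y=proj(s,[470,-40,45]).astype(int);a=cv2.imread('pics/s5.png')[y-25:y+25,x-25:x+25]
print(x-25,y-25)
cv2.imwrite('pics/c7.png',cv2.resize(a,(600,600),interpolation=cv2.INTER_CUBIC))
E
```

```text
298 199
```

View pics/c7.png

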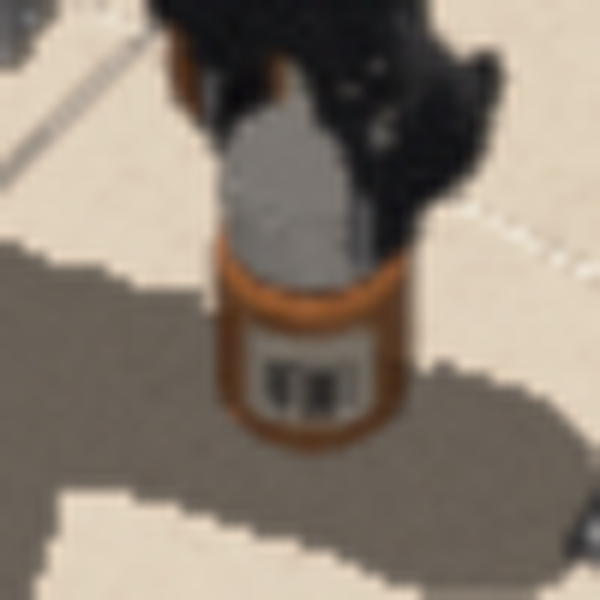

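The label with its black bars is now visible, spanning x 245–375 in the crop, with the jar body from 218 to 412. So it did start facing the rack's back, contrary to the briefing. I trust the visible label and will measure its direction.

```bash
python3 - <<'E'
from h import *
import pickle
from scipy.optimize import least_squares
s=pickle.load(open('p5.pkl','rb'))
f=lambda x,y:np.array([298+(x+.5)/12-.5,199+(y+.5)/12-.5])
el,er=f(245,370),f(375,370)
a0=np.arctan2(-599.3+40,-295.4-470)
a=a0+np.linspace(-2,2,801)
P=np.array([proj(s,[470+31*np.cos(t),-40+31*np.sin(t),13.4+37]) for t in a])
print('sil',P[:,0].min(),P[:,0].max(),'seen',f(218,0)[0],f(412,0)[0])
bias=(f(218,0)[0]+f(412,0)[0]-P[:,0].min()-P[:,0].max())/2
m=np.abs(a-a0)<1.3
for L in np.arange(3.4,4.1,.1):
    pe=[proj(s,[470+31*np.cos(L+k*.628),-40+31*np.sin(L+k*.628),50.4])[0]+bias for k in(-1,0,1)]
    print(round(L,2),np.round(pe,2))
print('seen',el[0],er[0],a0%6.283)
E
```

```text
sil 314.9626938014103 331.63195699265714 seen 315.7083333333333 331.875
3.4 [316.74 320.75 325.96]
3.5 [317.22 321.55 326.76]
3.6 [317.77 322.37 327.53]
3.7 [318.38 323.21 328.27]
3.8 [319.05 324.05 328.95]
3.9 [319.77 324.9  329.59]
4.0 [320.53 325.73 330.16]
seen 317.9583333333333 328.7916666666667 3.7724605276582195
```

```bash
python3 -m pendant '[[0,0,0.008,0,0,0,0.05],[0,0,0.003,0,0,0,0.05],[0,0,0.0015,0,0,0,0.05],[0,0,0.001,0,0,0,0.05],[0,0,0,0,0,0,0.05],[0,0,0.001,0,0,0,0.05],[0,0,0,0,0,0,0.05]]' && python3 go.py 470 -40 106 2.13
```

```text
clock: 21.7
position: [470.6, -39.9, 109.0]
ee_rot: [0.996, -0.085, 0.0, 0.0]
contact_force: [-3.3, -0.4, 7.9]
gripper_width: 54.0
grasp_force: 65.4
t 21.7 pos [470.6 -39.9 109. ] A 4.541 tilt [ 0.    -0.001] w 54.0 gf 65.4 F [-3.3 -0.4  7.9] q6 1.14
wz deg 138.16
shift mm [0.6 0.2 3. ]
```

```bash
python3 -m pendant '[[0,0,0,0,0,0,0.0854],[0,0,0,0,0,0,0.0854],[0,0,0,0,0,0,0.0854],[0,0,-0.008,0,0,4,0.0854],[0,0,0,0,0,8.4,0.0854],[0,0,0,0,0,8.4,0.0854],[0,0,0,0,0,8.4,0.0854],[0,0,0,0,0,8.4,0.0854],[0,0,0,0,0,8.4,0.0854],[0,0,0,0,0,8.4,0.0854],[0,0,0,0,0,8.4,0.0854],[0,0,0,0,0,8.4,0.0854]]' && python3 -m pendant '[[0,0,0,0,0,8.4,0.0854],[0,0,0,0,0,8.4,0.0854],[0,0,0,0,0,8.4,0.0854],[0,0,0,0,0,8.4,0.0854],[0,0,0,0,0,8.4,0.0854],[0,0,0,0,0,8.4,0.0854],[0,0,0,0,0,8.4,0.0854],[0,0,0,0,0,8.4,0.0854],[0,0,0,0,0,0,0.0854],[0,0,0,0,0,0,0.0854]]' ; python3 go.py 470 -40 108 2.13
```

```text
clock: 22.9
position: [470.9, -39.6, 115.8]
ee_rot: [0.758, -0.652, 0.0, -0.0]
contact_force: [-0.7, 0.3, 0.3]
gripper_width: 85.5
grasp_force: 0.0
clock: 23.9
position: [470.7, -39.6, 115.8]
ee_rot: [-0.275, 0.961, -0.0, 0.0]
contact_force: [0.0, 0.5, 1.2]
gripper_width: 85.5
grasp_force: 0.0
t 23.9 pos [470.7 -39.6 115.8] A 2.129 tilt [0. 0.] w 85.5 gf 0.0 F [0.  0.5 1.2] q6 -1.27
wz deg -0.08
shift mm [0.8 0.1 7.8]
```

```bash
python3 -m pendant '[[0,0,0.006,0,0,0,0.0854],[0,0,0,0,0,0,0.0854],[0,0,0,0,0,0,0.05],[0,0,0,0,0,0,0.05],[0,0,0,0,0,0,0.05],[0,0,0,0,0,0,0.05],[0,0,0,0,0,0,0.05]]'; python3 go.py 503.4 -193.2 180 2.129
```

```text
clock: 24.6
position: [471.0, -39.7, 110.4]
ee_rot: [-0.274, 0.962, -0.0, 0.001]
contact_force: [-0.3, -1.7, 6.0]
gripper_width: 54.1
grasp_force: 62.8
t 24.6 pos [471.  -39.7 110.4] A 2.126 tilt [ 0.001 -0.   ] w 54.1 gf 62.8 F [-0.3 -1.7  6. ] q6 -1.28
wz deg -0.18
shift mm [  53.8 -147.4  -69.6]
```

```bash
python3 -m pendant '[[0,0,-0.01,0,0,0,0.05],[0,0,-0.03,0,0,0,0.05],[0,0,-0.03,0,0,0,0.05],[0.006,-0.016,0,0,0,0,0.05],[0.011,-0.03,0,0,0,0,0.05],[0.013,-0.037,0,0,0,0,0.05],[0.012,-0.032,0,0,0,0,0.05],[0.008,-0.022,0,0,0,0,0.05],[0.004,-0.01,0,0,0,-4,0.05],[0,0,0,0,0,-8.5,0.05],[0,0,0,0,0,-8.5,0.05],[0,0,0,0,0,-8.5,0.05]]' && python3 -m pendant '[[0,0,0,0,0,-8.5,0.05],[0,0,0,0,0,-8.5,0.05],[0,0,0,0,0,-8.5,0.05],[0,0,0,0,0,-8.5,0.05],[0,0,0,0,0,-8.5,0.05],[0,0,0,0,0,-8.5,0.05],[0,0,0,0,0,-8.5,0.05],[0,0,0,0,0,-8.5,0.05],[0,0,0,0,0,-8.5,0.05],[0,0,0,0,0,-8.5,0.05],[0,0,0,0,0,-8.5,0.05],[0,0,0,0,0,-8.5,0.05]]' && python3 -m pendant '[[0,0,0,0,0,-8.5,0.05],[0,0,0,0,0,-8.5,0.05],[0,0,0,0,0,-7.5,0.05],[0,0,0,0,0,0,0.05]]'; python3 go.py 503.4 -193.2 118 4.846
```

```text
clock: 25.8
position: [501.0, -192.9, 178.9]
ee_rot: [-0.512, 0.859, 0.001, -0.001]
contact_force: [0.5, -0.1, -3.0]
gripper_width: 54.1
grasp_force: 64.6
clock: 27.0
position: [501.1, -192.7, 179.0]
ee_rot: [0.99, -0.143, -0.001, -0.0]
contact_force: [0.2, -0.0, -3.9]
gripper_width: 53.8
grasp_force: 64.6
clock: 27.4
position: [501.2, -192.7, 179.1]
ee_rot: [0.998, 0.067, -0.001, -0.001]
contact_force: [-0.3, -0.1, -4.5]
gripper_width: 53.8
grasp_force: 64.6
t 27.4 pos [ 501.2 -192.7  179.1] A 4.847 tilt [-0.002  0.001] w 53.8 gf 64.6 F [-0.3 -0.1 -4.5] q6 1.77
wz deg 0.08
shift mm [ 2.2  0.8 61.1]
```

```bash
python3 -m pendant '[[0.001,0,0.02,0,0,0,0.05],[0.001,0,0.025,0,0,0,0.05],[0,0,0.01,0,0,0,0.05],[0,0,0.005,0,0,0,0.05],[0,0,0,0,0,0,0.05],[0.01,0,0,0,0,0,0.05],[0.008,0,0,0,0,0,0.05],[0,0,0,0,0,0,0.05]]'; python3 go.py 533.2 -189.1 118 4.846;  python3 - <<'E'
from h import *
import pickle
t=snap('top','t6.png');s=snap('scene','s6.png');pickle.dump((t,s),open('p6.pkl','wb'))
x,y=proj(t,[520,-190,50]).astype(int);a=cv2.imread('pics/t6.png')[y-35:y+35,x-35:x+35];print(x-35,y-35)
x,y=proj(s,[520,-190,50]).astype(int);b=cv2.imread('pics/s6.png')[y-35:y+35,x-35:x+35];print(x-35,y-35)
cv2.imwrite('pics/c8.png',np.hstack([cv2.resize(k,(400,400),interpolation=cv2.INTER_CUBIC) for k in(a,b)]))
E
```

```text
clock: 28.2
position: [524.3, -190.3, 120.8]
ee_rot: [0.998, 0.068, 0.002, 0.0]
contact_force: [0.1, -0.8, -3.8]
gripper_width: 53.6
grasp_force: 64.5
t 28.2 pos [ 524.3 -190.3  120.8] A 4.849 tilt [ 0.003 -0.001] w 53.6 gf 64.5 F [ 0.1 -0.8 -3.8] q6 1.76
wz deg 0.17
shift mm [9.  0.  2.8]
359 184
329 198
```

View pics/c8.png

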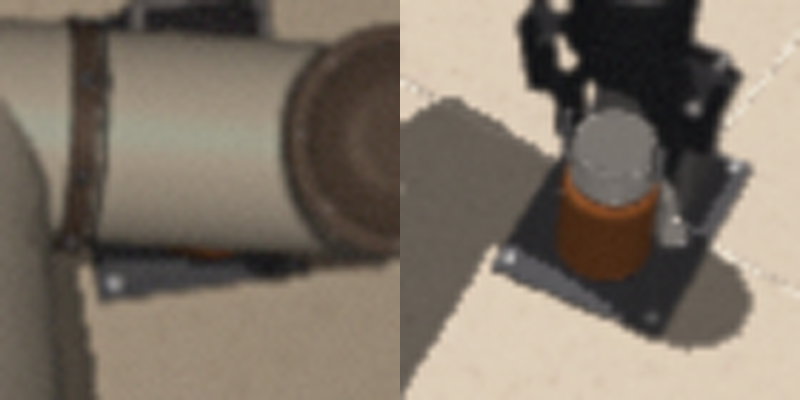

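The jar is over the base in front of the cheeks, at right-crop (610,220), with a cheek just to its right. Its label is turned away from the camera, towards the window. I'll push it home gently.

```bash
python3 -m pendant '[[0,0,0.0025,0,0,0,0.05],[0.002,0,0.001,0,0,0,0.05],[0.002,0,0,0,0,0,0.05],[0.002,0,0,0,0,0,0.05],[0,0,0,0,0,0,0.05]]';python3 go.py 533.2 -189.1 116.4 4.846;python3 -m pendant '[[0.002,0,0,0,0,0,0.05],[0.001,0,0,0,0,0,0.05],[0,0,0,0,0,0,0.05]]';  python3 go.py 533.2 -189.1 116.4 4.846
```

```text
clock: 28.8
position: [528.1, -189.6, 116.7]
ee_rot: [0.998, 0.068, 0.001, 0.0]
contact_force: [0.4, 0.5, -4.1]
gripper_width: 53.8
grasp_force: 64.6
t 28.8 pos [ 528.1 -189.6  116.7] A 4.848 tilt [ 0.001 -0.   ] w 53.8 gf 64.6 F [ 0.4  0.5 -4.1] q6 1.76
wz deg 0.13
shift mm [5.2 0.2 0.3]
clock: 29.1
position: [530.6, -189.3, 116.8]
ee_rot: [0.998, 0.068, -0.001, 0.0]
contact_force: [-4.0, 0.5, 4.9]
gripper_width: 53.8
grasp_force: 65.2
t 29.1 pos [ 530.6 -189.3  116.8] A 4.848 tilt [-0.001 -0.   ] w 53.8 gf 65.2 F [-4.   0.5  4.9] q6 1.76
wz deg 0.14
shift mm [2.6 0.2 0.4]
```

```bash
python3 -m pendant '[[0.001,0,-0.001,0,0,0,0.05],[0.001,0,0,0,0,0,0.05],[0,0,0,0,0,0,0.05]]';python3 go.py;python3 -m pendant '[[0.001,0,0,0,0,0,0.05],[0.001,0,0,0,0,0,0.05],[0,0,0,0,0,0,0.05]]';  python3 go.py 533.2 -189.1 116.4 4.846
```

```text
clock: 29.4
position: [532.6, -189.1, 116.8]
ee_rot: [0.998, 0.068, -0.001, 0.0]
contact_force: [-1.5, -2.1, -1.3]
gripper_width: 54.1
grasp_force: 64.7
t 29.4 pos [ 532.6 -189.1  116.8] A 4.848 tilt [-0.001 -0.   ] w 54.1 gf 64.7 F [-1.5 -2.1 -1.3] q6 1.76
clock: 29.7
position: [533.3, -189.0, 116.9]
ee_rot: [0.998, 0.068, -0.002, 0.0]
contact_force: [-4.3, -2.4, -0.5]
gripper_width: 54.1
grasp_force: 64.9
t 29.7 pos [ 533.3 -189.   116.9] A 4.848 tilt [-0.004 -0.   ] w 54.1 gf 64.9 F [-4.3 -2.4 -0.5] q6 1.76
wz deg 0.14
shift mm [-0.1  0.1  0.5]
```

```bash
python3 -m pendant '[[0.001,0.001,0,0,0,0,0.05],[0.001,0,0,0,0,0,0.05],[0,0,0,0,0,0,0.05]]';python3 go.py;python3 -m pendant '[[0.002,0,0,0,0,0,0.05],[0.001,0,0,0,0,0,0.05],[0,0,0,0,0,0,0.05]]';  python3 go.py 533.2 -189.1 116.4 4.846
```

```text
clock: 30.0
position: [533.8, -189.2, 117.0]
ee_rot: [0.998, 0.068, -0.004, -0.001]
contact_force: [-8.2, -0.1, 4.3]
gripper_width: 54.0
grasp_force: 65.3
t 30.0 pos [ 533.8 -189.2  117. ] A 4.848 tilt [-0.008  0.001] w 54.0 gf 65.3 F [-8.2 -0.1  4.3] q6 1.76
clock: 30.3
position: [534.5, -189.1, 117.1]
ee_rot: [0.998, 0.068, -0.007, -0.001]
contact_force: [-12.9, -1.1, 9.3]
gripper_width: 53.9
grasp_force: 65.8
t 30.3 pos [ 534.5 -189.1  117.1] A 4.848 tilt [-0.013  0.001] w 53.9 gf 65.8 F [-12.9  -1.1   9.3] q6 1.76
wz deg 0.1
shift mm [-1.3 -0.2  0.7]
```

```bash
python3 -m pendant '[[-0.0025,0,0,0,0,0,0.05],[-0.001,0,0,0,0,0,0.05],[0,0,0,0,0,0,0.05]]';python3 go.py;python3 -m pendant '[[0,0,0,0,0,0,0.0854],[0,0,0,0,0,0,0.0854],[0,0,0,0,0,0,0.0854],[0,0,0,0,0,0,0.0854],[0,0,0,0,0,0,0.0854]]';  python3 go.py 533.2 -189.1 116.4 4.846
```

```text
clock: 30.6
position: [534.0, -189.2, 117.1]
ee_rot: [0.998, 0.068, -0.003, -0.001]
contact_force: [-6.2, 0.1, 4.5]
gripper_width: 53.7
grasp_force: 65.2
t 30.6 pos [ 534.  -189.2  117.1] A 4.848 tilt [-0.005  0.001] w 53.7 gf 65.2 F [-6.2  0.1  4.5] q6 1.76
clock: 31.1
position: [536.9, -189.3, 117.5]
ee_rot: [0.998, 0.068, 0.0, 0.0]
contact_force: [-0.0, 0.4, 0.4]
gripper_width: 85.3
grasp_force: 0.0
t 31.1 pos [ 536.9 -189.3  117.5] A 4.848 tilt [ 0.001 -0.   ] w 85.3 gf 0.0 F [-0.   0.4  0.4] q6 1.76
wz deg 0.13
shift mm [-3.6 -0.7  1.1]
```

```bash
python3 -m pendant '[[0,0,-0.01,0,0,0,0.0854],[0,0,-0.03,0,0,0,0.0854],[0,0,-0.04,0,0,0,0.0854],[0,0,-0.04,0,0,0,0.0854],[0.006,-0.02,0,0,0,0,0.0854],[0.012,-0.04,0,0,0,0,0.0854],[0.014,-0.045,0,0,0,0,0.0854],[0.014,-0.045,0,0,0,0,0.0854],[0.013,-0.043,0,0,0,0,0.0854],[0.009,-0.031,0,0,0,0,0.0854],[0.005,-0.016,0,0,0,4,0.0854],[0,0,0,0,0,8.5,0.0854]]' && python3 -m pendant '[[0,0,0,0,0,8.5,0.0854],[0,0,0,0,0,8.5,0.0854],[0,0,0,0,0,8.5,0.0854],[0,0,0,0,0,8.5,0.0854],[0,0,0,0,0,8.5,0.0854],[0,0,0,0,0,8.5,0.0854],[0,0,0,0,0,8.5,0.0854],[0,0,0,0,0,8.5,0.0854],[0,0,0,0,0,4.6,0.0854],[0,0,0,0,0,0,0.0854]]'; python3 go.py 576.5 59 108 3.363
python3 - <<'E'
from h import *
import pickle
t=snap('top','t7.png');s=snap('scene','s7.png');pickle.dump((t,s),open('p7.pkl','wb'))
a=cv2.imread('pics/t7.png')[170:250,350:430]
x,y=proj(s,[530,-190,50]).astype(int);b=cv2.imread('pics/s7.png')[y-35:y+35,x-35:x+35]
cv2.imwrite('pics/c9.png',np.hstack([cv2.resize(k,(400,400),interpolation=cv2.INTER_CUBIC) for k in(a,b)]))
E
```

```text
clock: 32.3
position: [576.8, 60.8, 238.0]
ee_rot: [0.999, -0.042, 0.001, -0.0]
contact_force: [-0.6, -0.4, 0.6]
gripper_width: 85.6
grasp_force: 0.0
clock: 33.3
position: [576.4, 58.3, 238.1]
ee_rot: [0.781, -0.625, 0.0, -0.0]
contact_force: [-0.1, -0.4, -0.2]
gripper_width: 85.0
grasp_force: 0.0
t 33.3 pos [576.4  58.3 238.1] A 3.363 tilt [0.001 0.   ] w 85.0 gf 0.0 F [-0.1 -0.4 -0.2] q6 -0.16
wz deg 0.01
shift mm [-7.000e-01 -1.000e-01  1.301e+02]
```

View pics/c9.png

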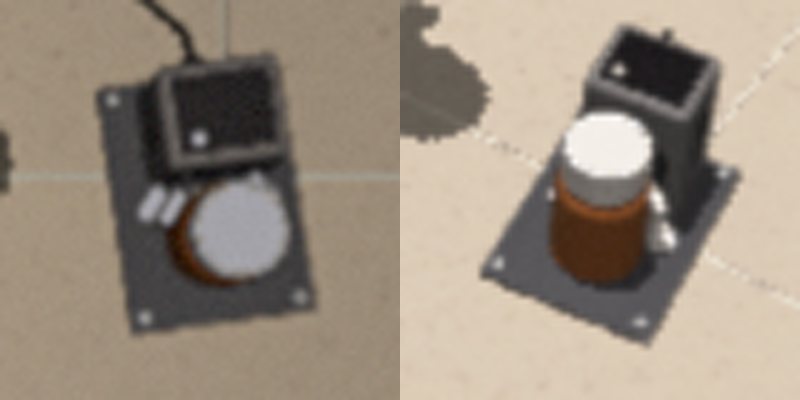

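The jar stands upright between the cheeks, with its cap at left-crop (240,229). I'll check that position by code while taking the front jar again.

```bash
python3 - <<'E'
from pose import *
t,s=pickle.load(open('p7.pkl','rb'))
def cap(im,c,r=14):
    x,y=map(int,c);a=im[y-r:y+r,x-r:x+r].astype(int)
    m=((a.min(2)>140)&(np.ptp(a,axis=2)<40)).astype(np.uint8)
    n,l,st,ce=cv2.connectedComponentsWithStats(m);k=1+np.argmax(st[1:,4]);return ce[k]+[x-r,y-r],st[k]
c,st=cap(t['image'],(397.6,215.4));print(c,st,onz(t,*c,110))
print('eye',onz(t,350+240.5/5-.5,170+229.5/5-.5,110))
c,st=cap(t['image'],(314,200));print(c,st,onz(t,*c,104))
E
python3 -m pendant '[[-0.001,0,0.03,0,0,0,0.0854],[0,0,0.04,0,0,0,0.0854],[0,0,0.035,0,0,0,0.0854],[0,0,0.015,0,0,0,0.0854],[0,0,0.008,0,0,0,0.0854],[0,0,0,0,0,0,0.0854],[0,0,0,0,0,0,0.05],[0,0,0,0,0,0,0.05],[0,0,0,0,0,0,0.05],[0,0,0,0,0,0,0.05],[0,0,0,0,0,0,0.05]]'; python3 go.py 603.5 263 245 3.363
```

```text
[397.76793249 215.25738397] [  6   6  18  17 237] [ 530.65558255 -188.87805965  110.        ]
eye [ 530.23888467 -188.38069574  110.        ]
clock: 34.5
position: [576.8, 59.4, 111.2]
ee_rot: [0.781, -0.624, 0.001, -0.001]
contact_force: [-1.8, 0.6, 6.2]
gripper_width: 54.1
grasp_force: 63.4
t 34.5 pos [576.8  59.4 111.2] A 3.364 tilt [0.003 0.001] w 54.1 gf 63.4 F [-1.8  0.6  6.2] q6 -0.16
wz deg 0.04
shift mm [-192.8  -71.1 -133.6]Traceback (most recent call last):
  File "<stdin>", line 9, in <module>
  File "<stdin>", line 6, in cap
    return _wrapfunc(a, 'argmax', axis=axis, out=out, **kwds)
    return bound(*args, **kwds)
ValueError: attempt to get argmax of an empty sequence
```

```bash
python3 -m pendant '[[0,0,-0.01,0,0,0,0.05],[0,0,-0.03,0,0,0,0.05],[0,0,-0.04,0,0,0,0.05],[0,0,-0.04,0,0,0,0.05],[-0.01,-0.004,-0.014,0,0,0,0.05],[-0.03,-0.011,0,0,0,0,0.05],[-0.04,-0.015,0,0,0,0,0.05],[-0.045,-0.016,0,0,0,0,0.05],[-0.035,-0.013,0,0,0,0,0.05],[-0.023,-0.008,0,0,0,0,0.05],[-0.011,-0.004,0,0,0,0,0.05],[0,0,0,0,0,0,0.05]]' && python3 -m pendant '[[0,0,0,0,0,0,0.05],[0,0,0,0,0,0,0.05]]'; python3 go.py 602.5 264.4 204 3.363
python3 - <<'E'
from pose import *
t,s=pickle.load(open('p7.pkl','rb'))
E
```

```text
clock: 35.7
position: [602.4, 265.2, 242.7]
ee_rot: [0.781, -0.624, -0.0, 0.0]
contact_force: [-0.5, -1.0, -2.1]
gripper_width: 53.9
grasp_force: 63.8
clock: 35.9
position: [602.6, 262.7, 243.5]
ee_rot: [0.78, -0.625, -0.0, 0.0]
contact_force: [0.2, -0.6, -3.2]
gripper_width: 53.7
grasp_force: 63.8
t 35.9 pos [602.6 262.7 243.5] A 3.362 tilt [-0. -0.] w 53.7 gf 63.8 F [ 0.2 -0.6 -3.2] q6 -0.44
wz deg -0.08
shift mm [-1.7 -0.3 39.5]
```

```bash
python3 -m pendant '[[-0.0015,0,0.015,0,0,0,0.05],[0,0,0.015,0,0,0,0.05],[0,0,0.006,0,0,0,0.05],[0,0,0.004,0,0,0,0.05],[0,0,0,0,0,0,0.05],[0,0,0.004,0,0,0,0.05],[0,0,0,0,0,0,0.05]]'; python3 go.py; python3 -m pendant '[[0,0,0.006,0,0,0,0.05],[0,0,0.01,0,0,0,0.05],[0,0,0.006,0,0,0,0.05],[0,0,0,0,0,0,0.05]]'; python3 go.py 602.5 264.4 114.2 3.363
```

```text
clock: 36.6
position: [602.3, 265.5, 199.4]
ee_rot: [0.781, -0.625, -0.0, -0.0]
contact_force: [-0.3, 0.5, -1.4]
gripper_width: 54.1
grasp_force: 63.8
t 36.6 pos [602.3 265.5 199.4] A 3.363 tilt [0. 0.] w 54.1 gf 63.8 F [-0.3  0.5 -1.4] q6 -0.44
clock: 37.0
position: [601.6, 265.1, 175.4]
ee_rot: [0.781, -0.625, -0.001, 0.002]
contact_force: [0.1, -0.5, -1.8]
gripper_width: 53.5
grasp_force: 63.8
t 37.0 pos [601.6 265.1 175.4] A 3.363 tilt [-0.003 -0.002] w 53.5 gf 63.8 F [ 0.1 -0.5 -1.8] q6 -0.44
wz deg -0.01
shift mm [ 0.8 -1.  61.2]
```

```bash
python3 -m pendant '[[0,-0.0005,0.01,0,0,0,0.05],[0,0,0.015,0,0,0,0.05],[0,0,0.015,0,0,0,0.05],[0,0,0.008,0,0,0,0.05],[0,0,0,0,0,0,0.05],[0,0,0,0,0,0,0.05]]'; python3 go.py;python3 -m pendant '[[0,0,0.005,0,0,0,0.05],[0,0,0.003,0,0,0,0.05],[0,0,0.002,0,0,0,0.05],[0,0,0,0,0,0,0.05]]'; python3 go.py 602.5 264.4 114.2 3.363
```

```text
clock: 37.6
position: [603.3, 265.8, 129.6]
ee_rot: [0.781, -0.625, 0.0, -0.0]
contact_force: [-0.6, 0.4, -1.3]
gripper_width: 53.7
grasp_force: 63.8
t 37.6 pos [603.3 265.8 129.6] A 3.363 tilt [0.001 0.   ] w 53.7 gf 63.8 F [-0.6  0.4 -1.3] q6 -0.44
clock: 38.0
position: [602.7, 265.6, 119.0]
ee_rot: [0.781, -0.625, -0.0, 0.0]
contact_force: [-0.8, -0.4, -1.8]
gripper_width: 54.1
grasp_force: 63.8
t 38.0 pos [602.7 265.6 119. ] A 3.363 tilt [-0.001 -0.   ] w 54.1 gf 63.8 F [-0.8 -0.4 -1.8] q6 -0.44
wz deg -0.0
shift mm [1.1 0.5 4.8]
```

```bash
python3 -m pendant '[[0.001,0,0.002,0,0,0,0.05],[0,0,0.0015,0,0,0,0.05],[0,0,0,0,0,0,0.05]]'; python3 go.py;python3 -m pendant '[[0,0,0.001,0,0,0,0.05],[0,0,0.001,0,0,0,0.05],[0,0,0,0,0,0,0.05]]'; python3 go.py 602.5 264.4 114.2 3.363
```

```text
clock: 38.3
position: [603.0, 264.6, 115.6]
ee_rot: [0.781, -0.625, -0.0, 0.0]
contact_force: [-0.3, 0.4, -2.6]
gripper_width: 54.0
grasp_force: 63.8
t 38.3 pos [603.  264.6 115.6] A 3.363 tilt [-0. -0.] w 54.0 gf 63.8 F [-0.3  0.4 -2.6] q6 -0.44
clock: 38.6
position: [603.2, 264.8, 114.4]
ee_rot: [0.781, -0.625, 0.0, -0.0]
contact_force: [-0.0, -1.0, 0.8]
gripper_width: 53.6
grasp_force: 64.1
t 38.6 pos [603.2 264.8 114.4] A 3.363 tilt [0. 0.] w 53.6 gf 64.1 F [-0.  -1.   0.8] q6 -0.44
wz deg 0.01
shift mm [0.2 0.8 0.2]
```

```bash
python3 -m pendant '[[0,0,0,0,0,0,0.0854],[0,0,0,0,0,0,0.0854],[0,0,0,0,0,0,0.0854],[0,0,0,0,0,0,0.0854],[0,0,-0.01,0,0,0,0.0854],[0,0,-0.03,0,0,0,0.0854],[0,0,-0.04,0,0,0,0.0854],[0,0,-0.04,0,0,0,0.0854],[0.02,0.01,0,0,0,0,0.0854],[0.04,0.025,0,0,0,0,0.0854],[0.04,0.03,0,0,0,0,0.0854],[0.04,0.03,0,0,0,0,0.0854]]' && python3 -m pendant '[[0.04,0.03,0,0,0,0,0.0854],[0.02,0.01,0,0,0,0,0.0854],[0,0,0,0,0,0,0.0854],[0,0,0,0,0,0,0.0854]]'; python3 go.py
python3 - <<'E'
from pose import *
t=snap('top','t9.png')
def cap(im,c,r=13):
    x,y=np.round(c).astype(int);a=im[y-r:y+r,x-r:x+r].astype(int)
    m=((a.min(2)>140)&(np.ptp(a,axis=2)<40)).astype(np.uint8)
    n,l,st,ce=cv2.connectedComponentsWithStats(m);k=1+np.argmax(st[1:,4]);return ce[k]+[x-r,y-r],st[k]
for n,P in(('rear',(531,-189,110)),('front',(603,263,107)),('other',(618.1,190.6,107))):
    c,st=cap(t['image'],proj(t,P));print(n,c.round(1),st[2:],onz(t,*c,P[2]).round(1))
    if n!='rear': c,st=cap(d['image'],proj(d,P));print(' before',c.round(1),st[2:],onz(d,*c,P[2]).round(1))
s=snap('scene','s9.png')
E
```

```text
clock: 39.8
position: [540.4, 105.9, 234.7]
ee_rot: [0.781, -0.624, 0.0, -0.0]
contact_force: [1.0, -0.2, -0.4]
gripper_width: 85.3
grasp_force: 0.0
clock: 40.2
position: [515.7, 39.7, 234.8]
ee_rot: [0.781, -0.625, 0.001, -0.001]
contact_force: [-0.3, -0.9, 0.2]
gripper_width: 85.4
grasp_force: 0.0
t 40.2 pos [515.7  39.7 234.8] A 3.362 tilt [0.002 0.001] w 85.4 gf 0.0 F [-0.3 -0.9  0.2] q6 -0.17
rear [397.7 215.3] [ 18  17 238] [ 530.6 -188.8  110. ]
front [244.  190.5] [ 17  17 222] [603.8 264.5 107. ]
 before [244.2 189.8] [ 16  17 210] [606.1 264.  107. ]
other [268.6 185. ] [ 18  18 234] [620.4 191.2 107. ]
 before [268.6 185. ] [ 17  18 225] [620.4 191.2 107. ]
```

```bash
python3 -c "
from bench import arm
print(arm.job_done())"
```

```text
the job is handed in; nothing more can be done
None
```

I handed the job in at about 40 s; no verdict came back. The rear jar is seated against both cheeks with its bar label towards the window, and the front jar stands in the left lane's rear place about 2 mm forward. The rear jar's label started facing the rack's back, not its open front as briefed, so I turned the jar to find it.

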